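# Lock a carved plaque in the wedge clamp board

## Task

Clamp the wooden plaque on the clamp board: slide the bar along until it holds the plaque square and snug against the fence, then push the thumb wedge along its ramp, behind the bar, until it jams the bar fast, and let go. Push the wedge as a thumb would, firmly (some 15 to 25 N) and flat against the ramp, but never squeeze the plaque with more than 45 N, and leave the burnisher, the ink jar and the reed pen by it where they are.

Things in the scene. Friction and masses are not known exactly. Their poses are not given: they have to be found in the camera images.
- board: pale wooden clamp board 310 x 240 x 18 mm, fixed on the desk; origin at the centre of its underside; x along the 310 mm side (the wedge is driven in +x), y to the fence's side. On it, from -y to +y: a dark ramp rail, screwed fast (30 mm high, 26 thick, 215 long), the wedge, the bar, the plaque, the fence. The rail's +y face, the ramp, slants 1 in 6, nearing the fence towards +x; its setting in y varies by some mm
- fence: dark wooden stop strip 160 (x) x 16 (y) x 26 (z) mm, screwed fast to the board with two round steel screw heads on top, near the board's +y edge, parallel to the board's x; origin at the centre of its underside. Its setting in y differs by up to 5 mm from time to time
- plaque: loose carved wooden plaque 100 (x) x 80 (y) x 18 (z) mm with a raised border and round boss (3 mm higher), 150 g, lying on the board between bar and fence, at first 5 to 9 mm short of the fence and slightly askew; origin at the centre of its underside
- bar: dark wooden bar 136 (x) x 26 (y) x 30 (z) mm; slides only along the board's y, 36 mm in all, with about 2 N of friction, and stays where it is left. Origin at the centre of its underside, just above the board's top. It begins 14 to 29 mm short of its clamping place, its back (-y) face near the rail, so that the wedge cannot yet go in behind it
- bar_post (a point): top centre of the round wooden post on the bar by which it is pushed: the post is 20 mm across, stands 44 mm above the bar's top and is capped over its top 8 mm by a 28 mm disc; it stands on the middle of the bar
- wedge: loose mid-brown wooden thumb wedge 110 mm long (x), 30 mm high, 100 g, on the board beside the rail: 30 mm wide at its thin end (+x), 48 mm at its thick end; straight face to +y (for the bar's back), face slanting 1 in 6 to -y (for the ramp); a thumb plate 36 mm wide, 12 thick stands across its top, up to 45 mm above its underside, 22 mm from the middle towards the thick end. Origin at the middle of its length and width, on the underside
- wedge_tail (a point): middle of the flat thick-end (-x) face of the wedge, 15 mm above its underside: the place to push, along the ramp. Driven between ramp and bar the wedge jams 45 to 140 mm farther on, depending on the fence's and rail's settings; 15 to 25 N of push jam it well (the plaque gets 0.7 to 1.7 times the push); it stays jammed. Pushed while off the ramp or skew, it cocks and binds early, unlocked
- burnisher: bone-and-brass burnisher 100 mm long lying on the board, to be left alone
- inkjar: glass ink jar 48 mm across, 50 mm high, on the desk close to the board's -y edge, to be left alone
- reedpen: reed pen 200 mm long lying on the desk along the board's +y edge, to be left alone

How it is judged:
By the outcome, as a careful person would: the job done as asked, in the order asked, and still so for the second after the job is handed in, with the robot touching nothing.
It also fails if it takes over 70 s, if anything falls off the work surface, if the arm or the gripper's body presses on something with over 40 N, if the wrist force passes 120 N, or if a joint passes its speed limit or range.

## Robot

A 7-joint arm with a two-finger parallel gripper is mounted at the origin on the work surface. World frame = base frame: x ahead of the robot, y to its left, z up, the work surface at z = 0. Lengths are in m, angles in rad, forces in N, time in s.
With the tool pointing down it reaches from about 0.4 to 0.85 m from the base axis. Payload 10.4 kg.
Tool frame: the origin (TCP) lies between the finger pads; the fingertips stand 22 mm ahead of it and the grasp point (between the pads) lies 3 mm ahead of it; z points along the fingers, y is the line along which they close (so a half turn about z gives the same grasp; the last joint's range is limited). The gripper opens to 85 mm and grips with 20 to 120 N. Pads are 22 mm wide; open, the fingers measure 114 mm over their backs; the gripper's body (76 mm by 85 mm) begins 54 mm behind the grasp point. The pads swing forward as they close: fully open they stand 13 mm farther back than shut.
Start: joints at [1.202, 0.332, -0.065, 1.46, 0.022, 1.35, -0.088], TCP at [0.212, -0.588, 0.218] pointing down, gripper open.
Joint ranges: [-2.6, 2.6], [-0.5, 2.12], [-1.47, 1.34], [0.16, 2.42], [-1.27, 4.41], [0.06, 2.06], [-2.6, 2.6]. Speed limits (rad/s): [2.22, 2.22, 2.79, 2.79, 3.14, 3.14, 3.14].

## Interface

Orientations are given as a unit quaternion [x, y, z, w].
In Python, from workcell import manip, camera, ticket, boxes_of, outline_of gives the robot as it stands.
- The arm moves only by the tool carry_out, never from a script. Its argument "deltas" is a list of rows, each a list of 5 numbers: the shift along the tool's x, y, z as a fraction of full scale, then the turn about the tool's z as a fraction of full scale, then the opening, from -1 (shut) to 1 (fully open), so that 0 is half open. In form: [[tx, ty, tz, spin, gripper], ...]. A call has 1 to 20 rows; each row is the pose to reach, as a shift and turn from the pose commanded when the call began, along the tool's axes at that moment; what a row does not reach only later rows make up. Full scale, the value 1, is 150 mm for a shift and 30 degrees for a turn. A row lasts 1/8 s, in which the tool goes at most 62.5 mm and 10.7 degrees, less where a joint would pass 70% of its speed; a pose out of reach is approached as far as the arm can. A call with a number of a shift or a turn outside -1 to 1 is refused whole. A call with a gripper value outside its range is refused whole. The fingers move at their own pace and stop on an object; "force" is the grip in N (left out, the last holds). Time passes only in rows, so rows that repeat a pose let the fingers close. It gives the time, the measured TCP pose, the force, the opening and the grip force at its end, in the units of the state.
- manip.get_obs(): the state, without advancing time (a new reading comes with each control period).
- camera(name): name is "scene" or "top"; returns a dict with "img" (480x640x3 uint8, red, green, blue), "depth" (480x640 float32, m along the optical axis (not along the pixel's ray), 0 where there is no reading), "vertical_fov" (degrees; the focal length in pixels is half the picture's height over the tangent of half this angle, whatever the lens; pixels are square), "cx", "cy" (the principal point, pixels), "R" (3x3) and "t" (3): a world point X has camera coordinates R X + t. Camera axes: x right, y down, z forward; pixel columns grow to the right and rows downward; lengths in m; the calibration is good to about 2 mm. A picture is of the moment at which its call begins.
- ticket.hand_in(): hands the job in; it is judged then, once.
Trained networks look in a picture, given as the dict that the camera call returned (one of the last four; its "shot" number tells which), for a name from the list of things; names that differ only in an ending like _2 or _b are one class to them, and where a whole thing is asked for, a point or a joint stands for the part that bears it (a point fixed in the world has none). Each returns a list of dicts, best first, with "conf" (0 to 1); they miss things now and then, are a little off and sometimes report something else, mostly with a low value. They report only what shows in the picture. A call takes as long as a camera call.
- boxes_of(query, picture): "position" ([x, y, z] in m, in world coordinates, good to about 4 mm: the middle of the surface that is visible of it).
- outline_of(query, picture): "region" (480x640 bool, what is visible of it).
The state is a dict: "clock": time; "joint_pos": joint angles; "joint_velocities": joint speeds; "tau": joint torques, N m; "position": TCP position; "ee_rot": TCP orientation; "ft_force": force on the tool from outside, world axes, zero at the start; "torque": the same for the moment, N m; "grip_width": opening from 0.0 (shut) to 1.0 (fully open); "grasp_force": force on a finger pad.
Only numpy, scipy, OpenCV 4.12 (cv2) and the standard library are available. Lean on these libraries where they do the work, as an engineer would, in place of code of your own. Each camera call takes 0.05 s, during which the arm holds its last target. There are 200 camera calls.

## Working session

There is one attempt and no reset: what is moved stays moved. The work goes in short steps, Python scripts to look and compute and a tool call to move; the robot and the scene stay as the last step left them, time stands still between calls to the robot, and variables do not carry over. Pictures are saved under pics/ and viewed, at most 10 in all, crops included, and the job is handed in when it is done.

Besides the shell and the picture viewer there is one more tool, called after "Request:" as name(argument=value, ...), one argument or row to a line, values as JSON. carry_out: Moves the arm, as the interface text tells. Its arguments: {"type":"object","properties":{"deltas":{"type":"array","items":{"type":"array","items":{"type":"number"}}},"force":{"type":"number"}},"required":["deltas"]}

```bash
mkdir -p pics; cat > h.py <<'E'
import numpy as np, cv2
from workcell import manip, camera, ticket, boxes_of, outline_of
def cloud(p):
    h,w=p["depth"].shape; f=h/2/np.tan(np.radians(p["vertical_fov"]/2))
    v,u=np.mgrid[:h,:w]; d=p["depth"]
    c=np.stack([(u-p["cx"])/f*d,(v-p["cy"])/f*d,d],-1)
    return (c-p["t"])@p["R"]
def save(p,n): cv2.imwrite("pics/"+n,p["img"][:,:,::-1])
E
cat > a.py <<'E'
from h import *
np.set_printoptions(precision=4,suppress=True)
o=manip.get_obs(); print({k:np.round(o[k],3) for k in ("clock","position","ee_rot","ft_force","grip_width")})
for n in ("top","scene"):
    p=camera(n); save(p,n+"0.png"); W=cloud(p); np.savez(n+"0.npz",W=W,img=p["img"])
    print(n,p["R"].round(3).tolist(),p["t"].round(3),p["vertical_fov"],p["cx"],p["cy"])
    for q in ("board","fence","plaque","bar","bar_post","wedge","wedge_tail","burnisher","inkjar","reedpen"):
        b=boxes_of(q,p); r=outline_of(q,p)
        print(q,[(x["position"],round(x["conf"],2)) for x in b[:2]])
        if r:
            m=r[0]["region"]&(p["depth"]>0); X=W[m]
            if len(X)>10:
                z=np.percentile(X[:,2],90); T=X[X[:,2]>z-.004][:,:2].astype(np.float32)
                rc=cv2.minAreaRect(T)
                print("   n",m.sum(),"ztop",round(float(z),4),"rect",np.round(rc[0],4),np.round(rc[1],4),round(rc[2],2))
E
python3 a.py
```

```text
{'clock': np.float64(0.0), 'position': array([ 0.212, -0.588,  0.217]), 'ee_rot': array([ 0.985,  0.172, -0.   , -0.001]), 'ft_force': array([-0.295,  0.14 , -0.634]), 'grip_width': np.float64(1.0)}
top [[-0.07, -0.998, 0.0], [-0.977, 0.068, -0.2], [0.199, -0.014, -0.98]] [0.038 0.598 0.626] 55.628205372073445 314.7364079710638 242.2241043505539
board [([0.5929, 0.0134, 0.0187], 0.97), ([0.5224, -0.0306, 0.0489], 0.29)]
   n 18650 ztop 0.0189 rect [0.6168 0.0177] [0.3095 0.2395] 1.87
fence [([0.672, 0.1182, 0.0423], 0.8), ([0.6763, -0.0064, 0.0456], 0.51)]
   n 1188 ztop 0.0449 rect [0.675  0.1157] [0.1596 0.0163] 2.0
plaque [([0.6901, 0.0623, 0.0338], 0.79)]
   n 3139 ztop 0.0379 rect [0.6941 0.0626] [0.0796 0.1003] 89.32
bar [([0.6731, -0.0053, 0.044], 0.64)]
   n 1437 ztop 0.0904 rect [ 0.6838 -0.0059] [0.0253 0.0259] 86.04
bar_post [([0.6741, -0.0077, 0.0432], 0.81)]
   n 1411 ztop 0.0904 rect [ 0.6838 -0.0059] [0.0253 0.0259] 86.04
wedge [([0.5238, -0.0306, 0.0524], 0.8)]
   n 1956 ztop 0.054 rect [ 0.5118 -0.0318] [0.012  0.0353] 0.71
wedge_tail [([0.5239, -0.0325, 0.0455], 0.6
[... 896 characters left out ...]
6 rect [ 0.6873 -0.0062] [0.0261 0.0265] 2.62
bar_post [([0.6967, -0.0137, 0.0501], 0.78)]
   n 2384 ztop 0.0915 rect [ 0.6878 -0.0062] [0.0262 0.0261] 87.36
wedge [([0.5448, -0.0306, 0.0456], 0.62)]
   n 1803 ztop 0.0559 rect [ 0.5153 -0.0313] [0.0319 0.0306] 43.69
wedge_tail [([0.5388, -0.0294, 0.0509], 0.69)]
   n 1769 ztop 0.0562 rect [ 0.5153 -0.0313] [0.0319 0.0306] 43.69
burnisher [([0.5343, 0.0913, 0.0322], 0.69)]
   n 323 ztop 0.0279 rect [0.5357 0.0944] [0.0985 0.0126] 5.04
inkjar [([0.576, -0.1534, 0.0422], 0.77)]
   n 1193 ztop 0.0516 rect [ 0.5676 -0.1517] [0.043  0.0412] 4.62
reedpen [([0.6677, 0.1616, 0.0099], 0.56)]
   n 640 ztop 0.0101 rect [0.664 0.162] [0.195  0.0109] 2.84
```

View pics/top0.png

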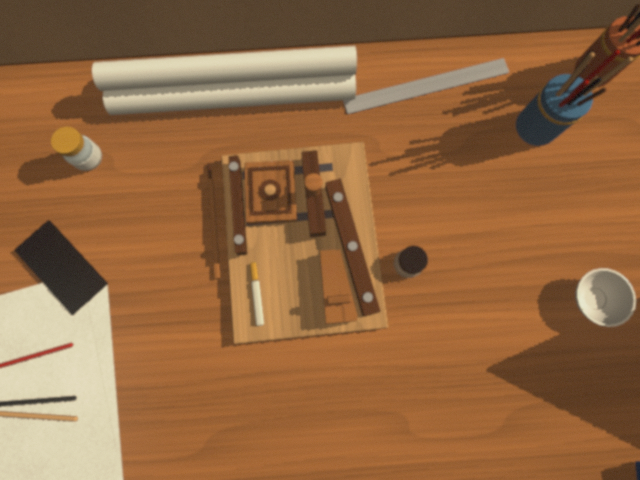

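```bash
cat > b.py <<'E'
import numpy as np,cv2,sys
# board-frame top-down slices
d=np.load(sys.argv[1]); W=d["W"].reshape(-1,3)
a=np.radians(2.0); c=np.array([.6168,.0177])
B=(W[:,:2]-c)@np.array([[np.cos(a),-np.sin(a)],[np.sin(a),np.cos(a)]])
z=W[:,2]
for n,lo,hi in (("48 (rail,bar,wedge tops)",.044,.0515),("thumb",.056,.067),("cap",.085,.1)):
    print(n)
    for x0 in np.arange(-.14,.15,.02):
        m=(abs(B[:,0]-x0)<.004)&(z>lo)&(z<hi)&(abs(B[:,1])<.125)
        if m.sum()<3: continue
        y=np.sort(B[m,1]); g=np.split(y,np.where(np.diff(y)>.004)[0]+1)
        print(round(x0,3),[(round(s[0]*1000,1),round(s[-1]*1000,1)) for s in g])
E
python3 b.py top0.npz
```

```text
48 (rail,bar,wedge tops)
-0.14 [(np.float64(-69.9), np.float64(-24.4))]
-0.12 [(np.float64(-105.1), np.float64(-78.5)), (np.float64(-69.8), np.float64(-24.8))]
-0.1 [(np.float64(-102.6), np.float64(-75.7)), (np.float64(-66.6), np.float64(-25.4))]
-0.08 [(np.float64(-98.3), np.float64(-72.2)), (np.float64(-64.1), np.float64(-25.3))]
-0.06 [(np.float64(-95.8), np.float64(-68.5)), (np.float64(-60.8), np.float64(-25.7))]
-0.04 [(np.float64(-92.4), np.float64(-66.0)), (np.float64(-58.4), np.float64(-26.3))]
-0.02 [(np.float64(-88.8), np.float64(-62.5))]
0.0 [(np.float64(-85.0), np.float64(-58.8)), (np.float64(-38.7), np.float64(-13.4)), (np.float64(90.3), np.float64(103.1))]
0.02 [(np.float64(-82.5), np.float64(-56.0)), (np.float64(-39.2), np.float64(-13.6)), (np.float64(89.2), np.float64(89.3)), (np.float64(100.1), np.float64(101.9))]
0.04 [(np.float64(-78.7), np.float64(-53.3)), (np.float64(-39.5), np.float64(-14.0)), (np.float64(89.1), np.float64(94.0)), (np.float64(101.7), np.float64(101.7))]
0.06 [(np.float64(-76.3), np.float64(-49.6)), (np.float64(-38.7), np.float64(-13.5)), (np.float64(102.1), np.float64(102.1))]
0.08 [(np.float64(-72.4), np.float64(-46.7)), (np.float64(88.1), np.float64(89.5)), (np.float64(94.2), np.float64(94.2))]
0.1 [(np.float64(-39.5), np.float64(-13.7)), (np.float64(91.3), np.float64(91.3)), (np.float64(102.7), np.float64(102.7))]
0.12 [(np.float64(-38.9), np.float64(-14.1)), (np.float64(89.6), np.float64(102.5))]
0.14 [(np.float64(88.6), np.float64(88.6)), (np.float64(93.5), np.float64(93.5)), (np.float64(98.4), np.float64(98.4))]
thumb
-0.1 [(np.float64(-62.2), np.float64(-29.6))]
0.06 [(np.float64(-33.8), np.float64(-18.3))]
cap
0.06 [(np.float64(-38.2), np.float64(-14.1))]
0.08 [(np.float64(-35.3), np.float64(-18.8))]
```

The picture shows the board at about (300,240) with +x up and +y left. The fence is at (237,205), the plaque at (270,190) and the bar with its post at (313,182). The rail is at (352,246), the wedge at (333,285), the burnisher at (257,293), the jar at (411,262) and the pen at (217,215). In the board frame the bar has to go about 21 mm, and the wedge lies about 7 mm off the ramp.

Request:
carry_out(
  deltas=[
    [0.4,-0.23,0,0.3,-1],
    [0.8,-0.46,0,0.59,-1],
    [1,-0.58,0,0.59,-1],
    [1,-0.58,0,0.59,-1],
  ],
  force=40,
)

```text
clock: 2.6
position: [0.327, -0.452, 0.2185]
ee_rot: [1.0, 0.022, 0.001, -0.0]
ft_force: [0.2, -1.0, 0.4]
grip_width: 0.146
grasp_force: 0.0
```

Request:
carry_out(
  deltas=[
    [0.25,-0.25,0,0,-1],
    [0.55,-0.57,0,0,-1],
    [0.84,-0.87,0,0,-1],
    [0.84,-0.87,0,0,-1],
  ],
)

```text
clock: 3.1
position: [0.4476, -0.3164, 0.2182]
ee_rot: [1.0, 0.022, 0.001, -0.001]
ft_force: [-0.4, -0.3, 0.7]
grip_width: 0.001
grasp_force: 0.0
```

Request:
carry_out(
  deltas=[
    [0.25,-0.25,0,0,-1],
    [0.55,-0.57,0,0,-1],
    [0.84,-0.87,0,0,-1],
    [0.84,-0.87,0,0,-1],
  ],
)

```text
clock: 3.6
position: [0.5679, -0.1813, 0.2177]
ee_rot: [1.0, 0.022, 0.0, -0.001]
ft_force: [-0.3, -0.9, -0.1]
grip_width: 0.002
grasp_force: 0.0
```

Request:
carry_out(
  deltas=[
    [0.3,-0.3,0,0.02,-1],
    [0.6,-0.6,0,0.02,-1],
    [0.83,-0.84,0.1,0.02,-1],
    [0.83,-0.84,0.4,0.02,-1],
    [0.83,-0.84,0.7,0.02,-1],
    [0.83,-0.84,0.92,0.02,-1],
    [0.83,-0.84,0.92,0.02,-1],
    [0.83,-0.84,0.92,0.02,-1],
  ],
)

```text
clock: 4.6
position: [0.6863, -0.056, 0.0817]
ee_rot: [1.0, 0.013, 0.001, 0.0]
ft_force: [0.7, -0.0, -0.4]
grip_width: -0.003
grasp_force: 0.0
```

```bash
python3 - <<'E'
from h import *
o=manip.get_obs(); print(o["position"],o["ee_rot"],o["ft_force"])
p=camera("scene"); save(p,"s1.png")
cv2.imwrite("pics/s1c.png",cv2.resize(p["img"][140:380,180:500,::-1],None,fx=2,fy=2))
E
```

```text
[ 0.6863297  -0.05600271  0.08173121] [9.99920373e-01 1.25758492e-02 9.92223381e-04 3.33583828e-04] [ 0.70851739 -0.03852736 -0.42722265]
```

View pics/s1c.png

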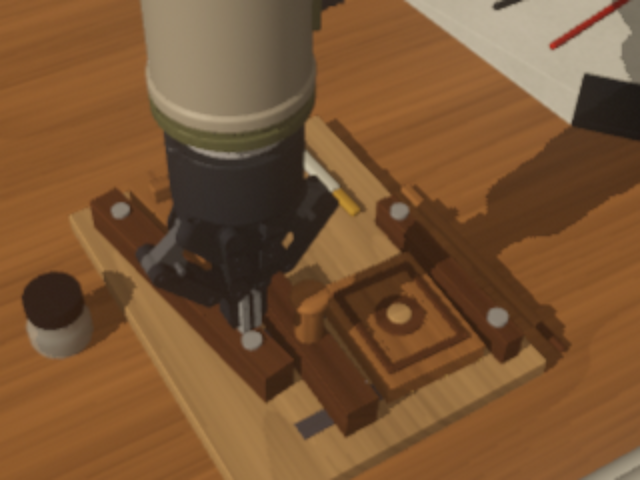

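The crop shows the shut fingers at (245,315) just behind the post, whose cap is at (312,303). The knuckles spread sideways above them, so I raise the tool 20 mm to have only the fingertips meet the cap.

Request:
carry_out(
  deltas=[
    [0,0,-0.13,-0.02,-1],
    [0,-0.05,-0.13,-0.02,-1],
    [0,-0.08,-0.13,-0.02,-1],
    [0,-0.1,-0.13,-0.02,-1],
    [0,-0.12,-0.13,-0.02,-1],
    [0,-0.14,-0.13,-0.02,-1],
    [0,-0.16,-0.13,-0.02,-1],
    [0,-0.18,-0.13,-0.02,-1],
    [0,-0.18,-0.13,-0.02,-1],
  ],
)

```text
clock: 5.78
position: [0.6848, -0.0274, 0.0995]
ee_rot: [1.0, 0.019, 0.0, -0.0]
ft_force: [0.8, -0.1, 0.4]
grip_width: -0.002
grasp_force: 0.0
```

Request:
carry_out(
  deltas=[
    [0,-0.02,0,0,-1],
    [0,-0.04,0,0,-1],
    [0,-0.06,0,0,-1],
    [0,-0.08,0,0,-1],
    [0,-0.08,0,0,-1],
  ],
)

```text
clock: 6.4
position: [0.6843, -0.0153, 0.0995]
ee_rot: [1.0, 0.019, 0.0, -0.0]
ft_force: [1.0, 0.3, 0.0]
grip_width: -0.0
grasp_force: 0.0
```

```bash
python3 - <<'E'
from h import *
p=camera("scene")
W=cloud(p); np.savez("scene1.npz",W=W,img=p["img"])
cv2.imwrite("pics/s2c.png",cv2.resize(p["img"][140:380,180:500,::-1],None,fx=2,fy=2))
E
python3 b.py scene1.npz | head -18
```

```text
48 (rail,bar,wedge tops)
-0.14 [(np.float64(-68.9), np.float64(-25.5))]
-0.12 [(np.float64(-105.1), np.float64(-78.5)), (np.float64(-69.9), np.float64(-59.3)), (np.float64(-46.5), np.float64(-46.5)), (np.float64(-41.1), np.float64(-35.8)), (np.float64(-28.3), np.float64(-28.3))]
-0.1 [(np.float64(-102.7), np.float64(-76.2)), (np.float64(-67.3), np.float64(-23.6))]
-0.08 [(np.float64(-99.3), np.float64(-72.6)), (np.float64(-64.2), np.float64(-34.4))]
-0.06 [(np.float64(-96.2), np.float64(-68.2)), (np.float64(-61.7), np.float64(-38.2))]
-0.04 [(np.float64(-93.0), np.float64(-65.7)), (np.float64(-58.5), np.float64(-34.8))]
-0.02 [(np.float64(-89.4), np.float64(-62.7))]
0.0 [(np.float64(-86.0), np.float64(-59.0)), (np.float64(-38.7), np.float64(-16.5)), (np.float64(88.3), np.float64(104.3))]
0.02 [(np.float64(-82.8), np.float64(-55.1)), (np.float64(-39.7), np.float64(-15.6)), (np.float64(89.1), np.float64(104.8))]
0.04 [(np.float64(-80.1), np.float64(-53.1)), (np.float64(-39.5), np.float64(-23.8)), (np.float64(88.5), np.float64(104.3))]
0.06 [(np.float64(-76.6), np.float64(-49.3)), (np.float64(-39.6), np.float64(-30.0)), (np.float64(87.9), np.float64(103.6))]
0.08 [(np.float64(-72.9), np.float64(-46.8)), (np.float64(-39.7), np.float64(-13.1)), (np.float64(88.0), np.float64(104.1))]
0.1 [(np.float64(-39.5), np.float64(-13.1)), (np.float64(88.2), np.float64(103.8))]
0.12 [(np.float64(-39.7), np.float64(-13.7)), (np.float64(87.5), np.float64(102.7))]
0.14 [(np.float64(-40.0), np.float64(-14.0)), (np.float64(88.7), np.float64(103.7))]
thumb
-0.1 [(np.float64(-63.5), np.float64(-28.6))]
```

View pics/s2c.png

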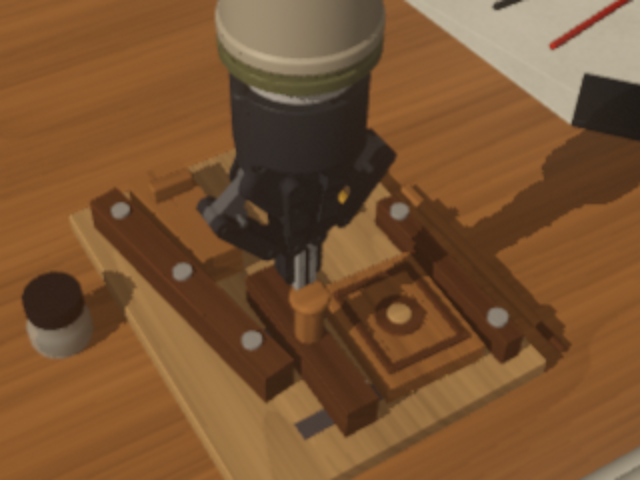

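The bar hasn't moved yet and there is no force. The fingertips end at about (305,285), right at the cap's edge at (310,295). I'll check where the tips really are.

```bash
python3 - <<'E'
from h import *
W=np.load("scene1.npz")["W"]
a=np.radians(1.95); c=np.array([.6168,.0177])
def B(P): return np.c_[(P[:,:2]-c)@np.array([[np.cos(a),-np.sin(a)],[np.sin(a),np.cos(a)]]),P[:,2]]
for (cu,cv) in ((298,270),(305,275),(300,285),(312,280),(310,297),(310,320),(295,250)):
    P=W[140+cv//2,180+cu//2][None]; print((cu,cv),(B(P)*1000).round(1))
print((B(np.array([manip.get_obs()["position"]]))*1000).round(1))
E
```

```text
(298, 270) [[ 78.4 -41.  135.2]]
(305, 275) [[ 78.5 -36.5 128.6]]
(300, 285) [[ 78.7 -39.6 120.8]]
(312, 280) [[ 78.6 -30.5 119.1]]
(310, 297) [[ 71.5 -27.2  93.1]]
(310, 320) [[ 77.8 -30.7  76.5]]
(295, 250) [[ 80.8 -45.5 159. ]]
[[ 66.3 -35.6  99.5]]
```

```bash
python3 - <<'E'
from h import *
D=np.load("scene1.npz"); W=D["W"]; im=D["img"]
a=np.radians(1.95); c=np.array([.6168,.0177])
R=np.array([[np.cos(a),-np.sin(a)],[np.sin(a),np.cos(a)]])
for u in (328,331,334,337):
    print(u)
    for v in range(276,304,2):
        P=W[v,u]; print("  ",v,(np.r_[(P[:2]-c)@R,P[2]]*1000).round(0),im[v,u])
E
```

```text
328
   276 [ 76. -41. 131.] [137 128 116]
   278 [ 75. -40. 126.] [137 128 117]
   280 [ 76. -41. 123.] [137 128 117]
   282 [ 76. -41. 119.] [137 129 117]
   284 [ 76. -41. 115.] [138 121 104]
   286 [ 64. -34.  94.] [147  94  47]
   288 [ 67. -35.  94.] [148  94  48]
   290 [ 69. -36.  92.] [147  94  49]
   292 [ 72. -38.  92.] [158 102  51]
   294 [ 73. -39.  90.] [154  98  49]
   296 [ 68. -36.  78.] [134  84  42]
   298 [ 68. -36.  73.] [138  88  45]
   300 [ 68. -36.  69.] [139  89  44]
   302 [ 68. -36.  65.] [139  88  43]
331
   276 [ 78. -38. 131.] [91 83 74]
   278 [ 79. -38. 129.] [91 84 75]
   280 [ 78. -38. 124.] [91 84 75]
   282 [ 78. -37. 119.] [92 84 75]
   284 [ 63. -28.  94.] [136  88  47]
   286 [ 67. -30.  94.] [146  93  47]
   288 [ 70. -32.  94.] [143  91  46]
   290 [ 72. -34.  94.] [144  91  45]
   292 [ 75. -35.  93.] [152  97  48]
   294 [ 77. -37.  93.] [169 110  55]
   296 [ 77. -36.  88.] [149  95  47]
   298 [ 74. -34.  79.] [136  86  43]
   300 [ 74. -34.  74.] [135  85  44]
   302 [ 75. -35.  72.] [134  85  44]
334
   276 [ 79. -34. 129.] [64 56 49]
 
[... 319 characters left out ...]
94.] [161 104  52]
   296 [ 79. -33.  89.] [148  95  47]
   298 [ 76. -31.  79.] [120  75  38]
   300 [ 76. -31.  75.] [121  76  39]
   302 [ 77. -32.  72.] [120  75  38]
337
   276 [ 78. -29. 126.] [92 82 71]
   278 [ 79. -29. 123.] [93 82 71]
   280 [ 77. -28. 116.] [107  79  57]
   282 [ 65. -20.  94.] [139  88  44]
   284 [ 67. -21.  93.] [139  88  44]
   286 [ 71. -23.  94.] [137  87  44]
   288 [ 74. -26.  95.] [141  90  46]
   290 [ 76. -27.  93.] [151  96  49]
   292 [ 80. -29.  94.] [151  96  49]
   294 [ 81. -30.  92.] [148  95  48]
   296 [ 83. -31.  91.] [123  78  39]
   298 [ 77. -27.  78.] [103  64  33]
   300 [ 80. -29.  77.] [107  67  36]
   302 [ 78. -28.  70.] [104  65  33]
```

Request:
carry_out(
  deltas=[
    [0,0,0,0,-1],
  ],
)

```text
clock: 6.58
position: [0.6843, -0.0159, 0.0995]
ee_rot: [1.0, 0.018, 0.0, 0.0]
ft_force: [-0.7, -0.3, 1.1]
grip_width: 0.001
grasp_force: 0.0
```

The depth shows the fingertips ending at z≈0.115 while the TCP reads 0.0995. They are about 15 mm behind the reported TCP, so they passed above the cap. I'll back off, lower a little and measure again.

Request:
carry_out(
  deltas=[
    [0,0.12,0,0,-1],
    [0,0.24,0,0,-1],
    [0,0.24,0.08,0,-1],
    [0,0.24,0.16,0,-1],
    [0,0.24,0.16,0,-1],
  ],
)

```text
clock: 7.2
position: [0.6845, -0.0508, 0.0736]
ee_rot: [1.0, 0.019, -0.001, -0.0]
ft_force: [0.1, 0.6, -0.0]
grip_width: -0.001
grasp_force: 0.0
```

```bash
cat > tip.py <<'E'
from h import *
# points of the gripper near the TCP axis, board frame, heights
a=np.radians(1.95); c=np.array([.6168,.0177]); R=np.array([[np.cos(a),-np.sin(a)],[np.sin(a),np.cos(a)]])
o=manip.get_obs(); t=np.r_[(o["position"][:2]-c)@R,o["position"][2]]; print("tcp",(t*1000).round(1),"ft",np.round(o["ft_force"],1))
for n in ("scene","top"):
    p=camera(n); W=cloud(p); P=np.dstack([(W[...,:2]-c)@R,W[...,2]]); im=p["img"].astype(int)
    grey=(im.max(-1)-im.min(-1)<38)&(p["depth"]>0)
    m=grey&(abs(P[...,0]-t[0])<.02)&(abs(P[...,1]-t[1])<.02)&(P[...,2]>.055)&(P[...,2]<.25)
    z=P[m][:,2]; print(n,m.sum(),np.percentile(z,[0,1,3,10]).round(4) if m.any() else "")
    for zl in range(50,150,10):
        k=grey&(np.abs(P[...,:2]-t[:2]).max(-1)<.06)&(P[...,2]*1000>=zl)&(P[...,2]*1000<zl+10)
        if n=="scene" and k.sum()>4: q=P[k]*1000; print(zl,k.sum(),"x",q[:,0].min().round(),q[:,0].max().round(),"y",q[:,1].min().round(),q[:,1].max().round())
E
python3 tip.py
```

```text
tcp [ 65.4 -70.8  73.6] ft [ 0.1  0.6 -0. ]
scene 1251 [0.0886 0.0931 0.0972 0.1053]
50 65 x 9.0 62.0 y -79.0 -56.0
90 65 x 61.0 79.0 y -83.0 -58.0
100 115 x 59.0 79.0 y -84.0 -57.0
110 104 x 63.0 79.0 y -84.0 -57.0
120 72 x 71.0 79.0 y -87.0 -53.0
130 211 x 60.0 81.0 y -102.0 -38.0
140 379 x 54.0 81.0 y -112.0 -29.0
top 231 [0.0926 0.095  0.0982 0.102 ]
```

The tips are at z≈0.089 with the TCP at 0.0736, half thickness is about 13 mm, and the knuckles are at least 41 mm above the tips. I lower to tip z≈0.068 and push the cap.

Request:
carry_out(
  deltas=[
    [0,0,0.08,0,-1],
    [0,0,0.14,0,-1],
    [0,-0.04,0.14,0,-1],
    [0,-0.08,0.14,0,-1],
    [0,-0.1,0.14,0,-1],
    [0,-0.12,0.14,0,-1],
    [0,-0.14,0.14,0,-1],
    [0,-0.16,0.14,0,-1],
  ],
)

```text
clock: 8.3
position: [0.685, -0.0281, 0.0548]
ee_rot: [1.0, 0.018, 0.0, 0.0]
ft_force: [0.1, -1.8, 1.9]
grip_width: -0.004
grasp_force: 1.1
```

Request:
carry_out(
  deltas=[
    [0,-0.015,0,0,-1],
    [0,-0.03,0,0,-1],
    [0,-0.045,0,0,-1],
    [0,-0.06,0,0,-1],
    [0,-0.07,0,0,-1],
  ],
)

```text
clock: 8.93
position: [0.6845, -0.0172, 0.0545]
ee_rot: [1.0, 0.018, 0.0, 0.0]
ft_force: [2.1, -2.4, 1.7]
grip_width: -0.005
grasp_force: 1.4
```

Request:
carry_out(
  deltas=[
    [0,-0.01,0,0,-1],
    [0,-0.02,0,0,-1],
  ],
)

```text
clock: 9.18
position: [0.6843, -0.0143, 0.0545]
ee_rot: [1.0, 0.018, 0.0, 0.0]
ft_force: [1.0, -2.8, 2.0]
grip_width: 0.0
grasp_force: 1.5
```

Request:
carry_out(
  deltas=[
    [0,-0.006,0,0,-1],
    [0,-0.012,0,0,-1],
    [0,-0.012,0,0,-1],
  ],
)

```text
clock: 9.55
position: [0.6843, -0.0126, 0.0546]
ee_rot: [1.0, 0.018, 0.0, 0.0]
ft_force: [2.8, -3.7, 1.3]
grip_width: 0.001
grasp_force: 1.7
```

Request:
carry_out(
  deltas=[
    [0,-0.006,0,0,-1],
    [0,-0.012,0,0,-1],
    [0,-0.012,0,0,-1],
  ],
)

```text
clock: 9.93
position: [0.6843, -0.0125, 0.0546]
ee_rot: [1.0, 0.018, 0.0, 0.001]
ft_force: [1.7, -6.5, 2.2]
grip_width: 0.001
grasp_force: 3.7
```

Request:
carry_out(
  deltas=[
    [0,-0.01,0,0,-1],
    [0,-0.02,0,0,-1],
    [0,-0.02,0,0,-1],
  ],
)

```text
clock: 10.3
position: [0.6842, -0.0124, 0.0546]
ee_rot: [1.0, 0.017, 0.0, 0.003]
ft_force: [2.7, -13.7, 2.5]
grip_width: 0.001
grasp_force: 6.9
```

```bash
python3 - <<'E'
from h import *
print(manip.get_obs()["ft_force"])
p=camera("scene"); np.savez("scene2.npz",W=cloud(p),img=p["img"])
cv2.imwrite("pics/s3c.png",cv2.resize(p["img"][140:380,180:500,::-1],None,fx=2,fy=2))
E
python3 b.py scene2.npz|head -16
```

```text
[  2.65493329 -13.68990332   2.4514958 ]
48 (rail,bar,wedge tops)
-0.14 [(np.float64(-67.9), np.float64(-24.0))]
-0.12 [(np.float64(-105.7), np.float64(-78.7)), (np.float64(-69.7), np.float64(-59.4)), (np.float64(-43.0), np.float64(-41.2)), (np.float64(-32.0), np.float64(-28.3))]
-0.1 [(np.float64(-102.8), np.float64(-76.0)), (np.float64(-66.9), np.float64(-24.0))]
-0.08 [(np.float64(-99.1), np.float64(-73.0)), (np.float64(-64.5), np.float64(-24.9))]
-0.06 [(np.float64(-95.4), np.float64(-69.0)), (np.float64(-61.5), np.float64(-25.2))]
-0.04 [(np.float64(-92.6), np.float64(-65.6)), (np.float64(-59.1), np.float64(-25.5))]
-0.02 [(np.float64(-89.5), np.float64(-62.5))]
0.0 [(np.float64(-86.3), np.float64(-59.7)), (np.float64(-16.9), np.float64(-16.6)), (np.float64(88.7), np.float64(104.3))]
0.02 [(np.float64(-83.1), np.float64(-56.4)), (np.float64(89.0), np.float64(103.6))]
0.04 [(np.float64(-80.0), np.float64(-52.6)), (np.float64(87.8), np.float64(103.3))]
0.06 [(np.float64(-76.2), np.float64(-49.2)), (np.float64(-17.4), np.float64(-9.3)), (np.float64(87.7), np.float64(103.3))]
0.08 [(np.float64(-72.8), np.float64(-46.8)), (np.float64(-17.7), np.float64(8.8)), (np.float64(45.6), np.float64(45.6)), (np.float64(54.7), np.float64(54.7)), (np.float64(87.7), np.float64(104.4))]
0.1 [(np.float64(-17.9), np.float64(8.3)), (np.float64(87.8), np.float64(103.6))]
0.12 [(np.float64(-17.8), np.float64(8.0)), (np.float64(88.2), np.float64(103.4))]
0.14 [(np.float64(-16.9), np.float64(7.4)), (np.float64(87.7), np.float64(104.0))]
```

View pics/s3c.png

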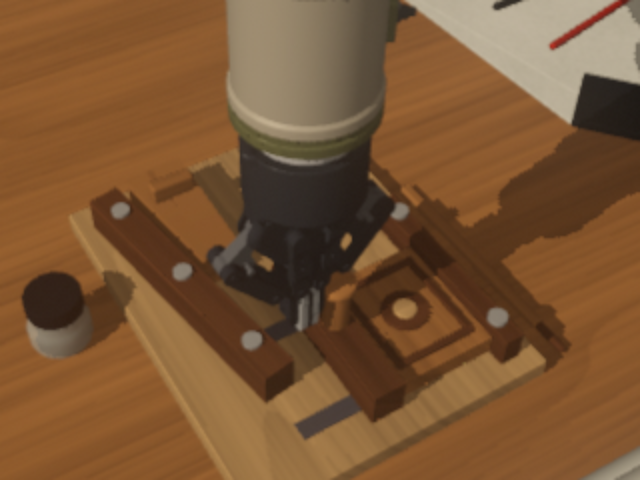

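The bar now lies at y = -17.8..8 mm and the fence at 88, so the plaque is held over 80 mm, square and snug: bar front at (385,380), plaque (405,310) against the fence. I retreat and go over to the wedge's +y side.

Request:
carry_out(
  deltas=[
    [0,0.04,0,0,-1],
    [0,0.1,0,0,-1],
    [0,0.12,-0.15,0,-1],
    [0,0.12,-0.28,0,-1],
    [-0.3,0.12,-0.28,0,-1],
    [-0.6,0,-0.28,0,-1],
    [-0.9,-0.15,-0.28,0,-1],
    [-1,-0.18,-0.28,0,-1],
    [-1,-0.18,-0.28,0,-1],
  ],
)

```text
clock: 11.48
position: [0.5326, 0.0145, 0.0973]
ee_rot: [1.0, 0.019, 0.0, 0.0]
ft_force: [0.5, 0.9, -0.8]
grip_width: 0.0
grasp_force: 0.0
```

```bash
python3 tip.py; python3 - <<'E'
from h import *
p=camera("top"); np.savez("top2.npz",W=cloud(p),img=p["img"])
E
python3 b.py top2.npz|head -16
```

```text
tcp [-84.2  -0.3  97.3] ft [ 0.5  0.9 -0.8]
scene 1324 [0.1131 0.1172 0.1216 0.1311]
110 31 x -84.0 -71.0 y -11.0 5.0
120 90 x -90.0 -71.0 y -13.0 13.0
130 101 x -89.0 -71.0 y -13.0 13.0
140 98 x -88.0 -71.0 y -14.0 13.0
top 0 
48 (rail,bar,wedge tops)
thumb
cap
```

Request:
carry_out(
  deltas=[
    [0,0,0.25,0,-1],
    [0,0,0.45,0,-1],
    [0,0,0.53,0,-1],
    [0,0,0.55,0,-1],
    [0,0.04,0.55,0,-1],
    [0,0.06,0.55,0,-1],
    [0,0.07,0.55,0,-1],
    [0,0.08,0.55,0,-1],
    [0,0.09,0.55,0,-1],
    [0,0.1,0.55,0,-1],
    [0,0.1,0.55,0,-1],
  ],
)

```text
clock: 13.0
position: [0.5337, -0.0014, 0.014]
ee_rot: [1.0, 0.018, -0.0, 0.0]
ft_force: [0.1, -0.4, 0.4]
grip_width: -0.004
grasp_force: 0.0
```

Request:
carry_out(
  deltas=[
    [0,0.01,0,0,-1],
    [0,0.015,0,0,-1],
    [0,0.02,0,0,-1],
    [0,0.02,0,0,-1],
  ],
)

```text
clock: 13.5
position: [0.5338, -0.0042, 0.014]
ee_rot: [1.0, 0.018, -0.0, 0.0]
ft_force: [-0.1, 0.1, 0.1]
grip_width: 0.002
grasp_force: 0.1
```

Request:
carry_out(
  deltas=[
    [0,0.007,0,0,-1],
    [0,0.014,0,0,-1],
    [0,0.02,0,0,-1],
    [0,0.02,0,0,-1],
  ],
)

```text
clock: 14.0
position: [0.5337, -0.0055, 0.014]
ee_rot: [1.0, 0.019, -0.0, -0.001]
ft_force: [-1.7, 6.7, 0.7]
grip_width: 0.001
grasp_force: 3.2
```

```bash
python3 - <<'E'
from h import *
print(manip.get_obs()["ft_force"])
p=camera("scene"); np.savez("scene3.npz",W=cloud(p),img=p["img"])
cv2.imwrite("pics/s4c.png",cv2.resize(p["img"][140:380,180:500,::-1],None,fx=2,fy=2))
E
python3 b.py scene3.npz|head -9
```

```text
[-1.71931541  6.65686523  0.69494415]
48 (rail,bar,wedge tops)
-0.14 [(np.float64(-79.1), np.float64(-59.7))]
-0.12 [(np.float64(-105.4), np.float64(-67.6)), (np.float64(-57.0), np.float64(-57.0))]
-0.1 [(np.float64(-102.2), np.float64(-41.6))]
-0.08 [(np.float64(-99.3), np.float64(-25.6)), (np.float64(-10.1), np.float64(-5.9))]
-0.06 [(np.float64(-95.9), np.float64(-33.2))]
-0.04 [(np.float64(-92.5), np.float64(-32.3))]
-0.02 [(np.float64(-89.7), np.float64(-62.8)), (np.float64(94.9), np.float64(94.9))]
0.0 [(np.float64(-85.8), np.float64(-58.7)), (np.float64(-16.6), np.float64(7.8)), (np.float64(88.0), np.float64(103.8))]
```

View pics/s4c.png

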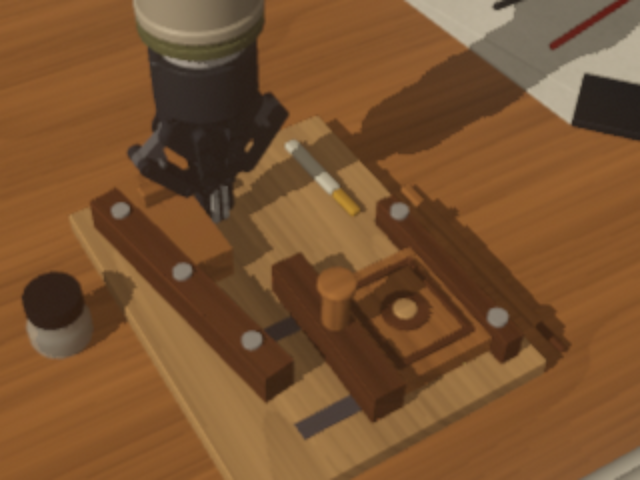

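The wedge now sits against the ramp, its face flush with the rail at (150,235); force is 6.7 N. I back off, go up and move behind the tail.

Request:
carry_out(
  deltas=[
    [0,-0.03,0,0,-1],
    [0,-0.08,-0.05,0,-1],
    [0,-0.08,-0.3,0,-1],
    [-0.1,-0.08,-0.45,0,-1],
    [-0.35,0.1,-0.45,0,-1],
    [-0.56,0.26,-0.45,0,-1],
    [-0.56,0.26,-0.4,0,-1],
    [-0.56,0.26,-0.2,0,-1],
    [-0.56,0.26,0,0,-1],
    [-0.56,0.26,0.02,0,-1],
    [-0.56,0.26,0.02,0,-1],
  ],
)

```text
clock: 15.42
position: [0.4521, -0.0488, 0.0118]
ee_rot: [1.0, 0.019, 0.0, -0.0]
ft_force: [-0.4, 0.3, -0.2]
grip_width: 0.002
grasp_force: 0.0
```

```bash
python3 tip.py; python3 - <<'E'
from h import *
p=camera("scene"); np.savez("scene4.npz",W=cloud(p),img=p["img"])
W=cloud(p); 
E
python3 b.py scene4.npz|head -9
```

```text
tcp [-166.8  -60.8   11.8] ft [-0.4  0.3 -0.2]
scene 837 [0.055  0.0562 0.0582 0.0669]
50 91 x -173.0 -107.0 y -97.0 -48.0
60 68 x -166.0 -151.0 y -79.0 -41.0
70 197 x -176.0 -150.0 y -95.0 -21.0
80 263 x -176.0 -151.0 y -104.0 -21.0
90 240 x -176.0 -147.0 y -110.0 -11.0
100 263 x -174.0 -147.0 y -119.0 -4.0
110 403 x -177.0 -146.0 y -121.0 -1.0
120 352 x -173.0 -144.0 y -119.0 -3.0
130 290 x -173.0 -144.0 y -104.0 -20.0
140 84 x -173.0 -153.0 y -100.0 -23.0
top 0 
48 (rail,bar,wedge tops)
-0.14 [(np.float64(-76.9), np.float64(-60.9)), (np.float64(-55.9), np.float64(-48.9)), (np.float64(-43.9), np.float64(-35.4))]
-0.12 [(np.float64(-105.0), np.float64(-68.3)), (np.float64(-58.8), np.float64(-58.8)), (np.float64(-41.5), np.float64(-38.0))]
-0.1 [(np.float64(-102.5), np.float64(-32.2))]
-0.08 [(np.float64(-98.9), np.float64(-32.7))]
-0.06 [(np.float64(-95.8), np.float64(-33.2))]
-0.04 [(np.float64(-92.5), np.float64(-33.0))]
-0.02 [(np.float64(-89.0), np.float64(-62.4)), (np.float64(94.9), np.float64(94.9))]
0.0 [(np.float64(-86.2), np.float64(-59.8)), (np.float64(-16.9), np.float64(9.0)), (np.float64(88.5), np.float64(104.0))]
```

The seated wedge's face is parallel at -32.5 mm. Now I push along the ramp (y = x/6) and expect it to jam after about 91 mm of travel.

Request:
carry_out(
  deltas=[
    [0.04,-0.007,0,0,-1],
    [0.08,-0.013,0,0,-1],
    [0.11,-0.018,0,0,-1],
    [0.14,-0.023,0,0,-1],
    [0.17,-0.028,0,0,-1],
    [0.2,-0.033,0,0,-1],
    [0.23,-0.038,0,0,-1],
    [0.26,-0.043,0,0,-1],
    [0.29,-0.048,0,0,-1],
    [0.32,-0.053,0,0,-1],
    [0.35,-0.058,0,0,-1],
    [0.38,-0.063,0,0,-1],
    [0.4,-0.067,0,0,-1],
    [0.4,-0.067,0,0,-1],
  ],
)

```text
clock: 17.32
position: [0.5112, -0.0369, 0.011]
ee_rot: [1.0, 0.018, 0.0, -0.0]
ft_force: [0.1, -0.3, -0.8]
grip_width: 0.004
grasp_force: 0.0
```

```bash
python3 - <<'E'
from h import *
print(manip.get_obs()["ft_force"])
p=camera("scene"); np.savez("scene5.npz",W=cloud(p),img=p["img"])
cv2.imwrite("pics/s5c.png",cv2.resize(p["img"][140:380,180:500,::-1],None,fx=2,fy=2))
E
python3 b.py scene5.npz|head -12
```

```text
[ 0.0603165  -0.32155063 -0.78482459]
48 (rail,bar,wedge tops)
-0.12 [(np.float64(-105.3), np.float64(-79.2))]
-0.1 [(np.float64(-101.9), np.float64(-75.8)), (np.float64(-63.6), np.float64(-37.0))]
-0.08 [(np.float64(-98.7), np.float64(-25.8))]
-0.06 [(np.float64(-96.4), np.float64(-62.4)), (np.float64(-57.3), np.float64(-25.4))]
-0.04 [(np.float64(-92.0), np.float64(-24.8))]
-0.02 [(np.float64(-88.8), np.float64(-25.1))]
0.0 [(np.float64(-85.9), np.float64(-25.5)), (np.float64(-17.2), np.float64(8.0)), (np.float64(89.8), np.float64(104.8))]
0.02 [(np.float64(-82.6), np.float64(-55.4)), (np.float64(-48.2), np.float64(-46.0)), (np.float64(-31.3), np.float64(-29.6)), (np.float64(-18.3), np.float64(9.0)), (np.float64(88.1), np.float64(105.0))]
0.04 [(np.float64(-79.4), np.float64(-52.4)), (np.float64(-17.1), np.float64(0.5)), (np.float64(87.9), np.float64(104.3))]
0.06 [(np.float64(-76.3), np.float64(-49.2)), (np.float64(-17.3), np.float64(-9.4)), (np.float64(88.7), np.float64(103.8))]
0.08 [(np.float64(-72.8), np.float64(-46.4)), (np.float64(-17.8), np.float64(8.7)), (np.float64(43.3), np.float64(43.3)), (np.float64(51.8), np.float64(51.8)), (np.float64(87.6), np.float64(104.1))]
```

View pics/s5c.png

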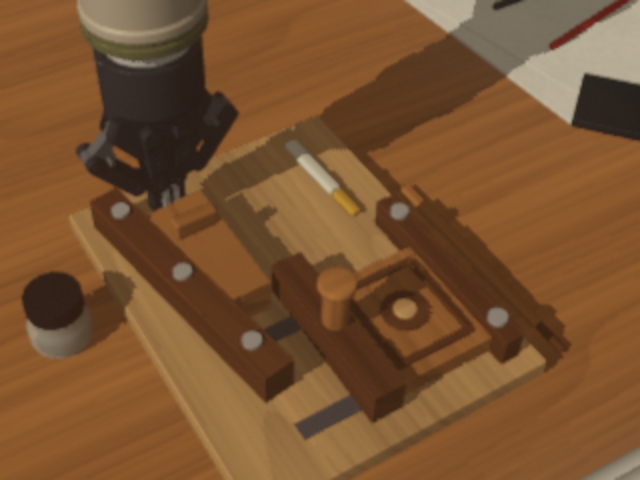

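The wedge slides flush on the ramp, its tail at about (185,200), and its face is parallel at -25.3 mm. About 45 mm are left.

Request:
carry_out(
  deltas=[
    [0.03,-0.005,0,0,-1],
    [0.06,-0.01,0,0,-1],
    [0.09,-0.015,0,0,-1],
    [0.12,-0.02,0,0,-1],
    [0.15,-0.025,0,0,-1],
    [0.18,-0.03,0,0,-1],
    [0.21,-0.035,0,0,-1],
    [0.23,-0.038,0,0,-1],
    [0.23,-0.038,0,0,-1],
  ],
)

```text
clock: 18.5
position: [0.5455, -0.0299, 0.011]
ee_rot: [1.0, 0.018, 0.0, -0.0]
ft_force: [-0.3, 0.7, 0.1]
grip_width: -0.002
grasp_force: 0.0
```

Request:
carry_out(
  deltas=[
    [0.01,-0.0017,0,0,-1],
    [0.02,-0.0033,0,0,-1],
    [0.03,-0.005,0,0,-1],
    [0.03,-0.005,0,0,-1],
  ],
)

```text
clock: 19.0
position: [0.5499, -0.0291, 0.011]
ee_rot: [1.0, 0.018, 0.0, 0.0]
ft_force: [-0.1, 0.2, 0.4]
grip_width: 0.002
grasp_force: 0.0
```

Request:
carry_out(
  deltas=[
    [0.01,-0.0017,0,0,-1],
    [0.02,-0.0033,0,0,-1],
    [0.03,-0.005,0,0,-1],
    [0.03,-0.005,0,0,-1],
  ],
)

```text
clock: 19.5
position: [0.5544, -0.0281, 0.0111]
ee_rot: [1.0, 0.018, 0.0, 0.0]
ft_force: [0.7, -0.3, 0.2]
grip_width: 0.004
grasp_force: 0.0
```

Request:
carry_out(
  deltas=[
    [0.01,-0.0017,0,0,-1],
    [0.02,-0.0033,0,0,-1],
    [0.02,-0.0033,0,0,-1],
  ],
)

```text
clock: 19.88
position: [0.5574, -0.0275, 0.0111]
ee_rot: [1.0, 0.018, 0.0, 0.0]
ft_force: [-0.0, -0.4, 0.2]
grip_width: -0.002
grasp_force: 0.0
```

Request:
carry_out(
  deltas=[
    [0.01,-0.0017,0,0,-1],
    [0.02,-0.0033,0,0,-1],
    [0.02,-0.0033,0,0,-1],
  ],
)

```text
clock: 20.25
position: [0.5603, -0.0269, 0.011]
ee_rot: [1.0, 0.018, 0.0, 0.0]
ft_force: [0.2, -0.4, -0.0]
grip_width: 0.001
grasp_force: 0.0
```

Request:
carry_out(
  deltas=[
    [0.01,-0.0017,0,0,-1],
    [0.02,-0.0033,0,0,-1],
    [0.02,-0.0033,0,0,-1],
  ],
)

```text
clock: 20.62
position: [0.5634, -0.0263, 0.0111]
ee_rot: [1.0, 0.018, 0.0, 0.0]
ft_force: [0.3, -0.3, -1.1]
grip_width: -0.0
grasp_force: 0.0
```

```bash
python3 - <<'E'
from h import *
p=camera("scene"); np.savez("scene6.npz",W=cloud(p),img=p["img"])
cv2.imwrite("pics/s6c.png",cv2.resize(p["img"][140:380,180:500,::-1],None,fx=2,fy=2))
E
python3 b.py scene6.npz|head -14
```

```text
48 (rail,bar,wedge tops)
-0.12 [(np.float64(-106.1), np.float64(-83.5))]
-0.1 [(np.float64(-102.3), np.float64(-82.3))]
-0.08 [(np.float64(-98.8), np.float64(-72.6))]
-0.06 [(np.float64(-95.6), np.float64(-68.4)), (np.float64(-55.3), np.float64(-54.5))]
-0.04 [(np.float64(-92.8), np.float64(-16.8))]
-0.02 [(np.float64(-89.4), np.float64(-53.3))]
0.0 [(np.float64(-86.2), np.float64(7.1)), (np.float64(88.8), np.float64(103.9))]
0.02 [(np.float64(-82.7), np.float64(8.7)), (np.float64(87.9), np.float64(105.1))]
0.04 [(np.float64(-79.3), np.float64(0.5)), (np.float64(88.9), np.float64(104.6))]
0.06 [(np.float64(-76.3), np.float64(-10.1)), (np.float64(87.6), np.float64(104.7))]
0.08 [(np.float64(-73.0), np.float64(-46.6)), (np.float64(-17.6), np.float64(8.5)), (np.float64(87.5), np.float64(103.7))]
0.1 [(np.float64(-17.6), np.float64(8.5)), (np.float64(88.6), np.float64(102.6))]
0.12 [(np.float64(-17.6), np.float64(7.8)), (np.float64(88.0), np.float64(103.0))]
```

View pics/s6c.png

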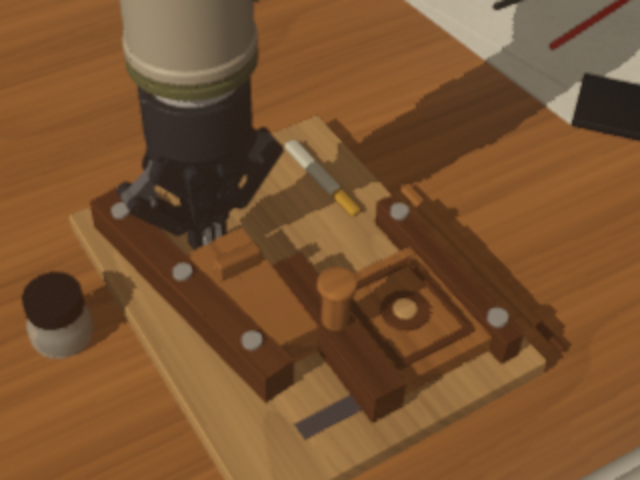

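The wedge lies between ramp and bar with its face at about -17, practically touching the bar, and the thumb plate at (235,250). Jamming should start now, so I go in small steps.

Request:
carry_out(
  deltas=[
    [0.01,-0.0017,0,0,-1],
    [0.02,-0.0033,0,0,-1],
    [0.02,-0.0033,0,0,-1],
  ],
)

```text
clock: 21.05
position: [0.5658, -0.0259, 0.0109]
ee_rot: [1.0, 0.018, -0.0, 0.0]
ft_force: [-3.6, -0.3, 1.1]
grip_width: -0.001
grasp_force: 1.5
```

Request:
carry_out(
  deltas=[
    [0.01,-0.0017,0,0,-1],
    [0.02,-0.0033,0,0,-1],
    [0.02,-0.0033,0,0,-1],
  ],
)

```text
clock: 21.42
position: [0.5658, -0.0258, 0.01]
ee_rot: [1.0, 0.018, -0.003, 0.0]
ft_force: [-15.3, -2.0, 7.3]
grip_width: -0.001
grasp_force: 7.6
```

Request:
carry_out(
  deltas=[
    [0.005,-0.0008,0,0,-1],
    [0.009,-0.0015,0,0,-1],
    [0.009,-0.0015,0,0,-1],
    [0.009,-0.0015,0,0,-1],
  ],
)

```text
clock: 21.92
position: [0.5657, -0.0256, 0.0096]
ee_rot: [1.0, 0.018, -0.005, 0.001]
ft_force: [-20.3, -2.0, 10.0]
grip_width: 0.0
grasp_force: 10.2
```

It is jammed at 20.4 N. I retreat and check.

Request:
carry_out(
  deltas=[
    [-0.02,0.0033,0,0,-1],
    [-0.05,0.008,0,0,-1],
    [-0.15,0.025,0,0,-1],
    [-0.25,0.04,-0.1,0,-1],
    [-0.3,0.05,-0.5,0,-1],
    [-0.5,0.05,-0.9,0,-1],
    [-0.7,0.05,-1,0,-1],
    [-1,0.05,-1,0,-1],
    [-1,0.05,-1,0,-1],
  ],
)

```text
clock: 23.05
position: [0.4193, -0.0384, 0.1616]
ee_rot: [1.0, 0.018, 0.001, 0.001]
ft_force: [0.5, -0.2, 0.3]
grip_width: 0.0
grasp_force: 0.0
```

```bash
python3 - <<'E'
from h import *
print(manip.get_obs()["ft_force"],manip.get_obs()["clock"])
p=camera("scene"); np.savez("scene7.npz",W=cloud(p),img=p["img"])
cv2.imwrite("pics/s7c.png",cv2.resize(p["img"][140:380,180:500,::-1],None,fx=2,fy=2))
W=cloud(p)
for q in ("burnisher","inkjar","reedpen","plaque"):
    r=outline_of(q,p)
    if r:
        X=W[r[0]["region"]&(p["depth"]>0)]; z=np.percentile(X[:,2],90); print(q,[np.round(k,4) for k in cv2.minAreaRect(X[X[:,2]>z-.004][:,:2].astype(np.float32))])
E
python3 b.py scene7.npz|head -16
```

```text
[ 0.49477963 -0.2137204   0.2566352 ] 23.05
burnisher [array([0.5352, 0.0937]), array([0.0981, 0.0131]), np.float64(3.2666)]
inkjar [array([ 0.5679, -0.1515]), array([0.0412, 0.0423]), np.float64(85.9796)]
reedpen [array([0.664 , 0.1616]), array([0.195 , 0.0102]), np.float64(2.9646)]
plaque [array([0.6957, 0.0668]), array([0.1008, 0.0843]), np.float64(2.0738)]
48 (rail,bar,wedge tops)
-0.12 [(np.float64(-106.1), np.float64(-79.1))]
-0.1 [(np.float64(-102.6), np.float64(-75.6))]
-0.08 [(np.float64(-99.0), np.float64(-72.8))]
-0.06 [(np.float64(-95.5), np.float64(-69.1))]
-0.04 [(np.float64(-92.4), np.float64(-16.4))]
-0.02 [(np.float64(-89.2), np.float64(-50.8)), (np.float64(-37.5), np.float64(-37.5)), (np.float64(-32.4), np.float64(-28.7)), (np.float64(-22.1), np.float64(-18.6)), (np.float64(102.6), np.float64(102.6))]
0.0 [(np.float64(-85.9), np.float64(7.9)), (np.float64(88.8), np.float64(104.1))]
0.02 [(np.float64(-82.5), np.float64(8.5)), (np.float64(89.1), np.float64(105.2))]
0.04 [(np.float64(-79.1), np.float64(0.4)), (np.float64(88.7), np.float64(104.5))]
0.06 [(np.float64(-76.4), np.float64(-9.4)), (np.float64(88.7), np.float64(104.0))]
0.08 [(np.float64(-73.0), np.float64(-46.8)), (np.float64(-17.9), np.float64(8.8)), (np.float64(39.8), np.float64(41.4)), (np.float64(89.1), np.float64(104.4))]
0.1 [(np.float64(-17.8), np.float64(8.4)), (np.float64(87.8), np.float64(103.7))]
0.12 [(np.float64(-18.1), np.float64(8.0)), (np.float64(87.6), np.float64(102.7))]
0.14 [(np.float64(-17.6), np.float64(7.4)), (np.float64(88.3), np.float64(103.4))]
thumb
```

View pics/s7c.png

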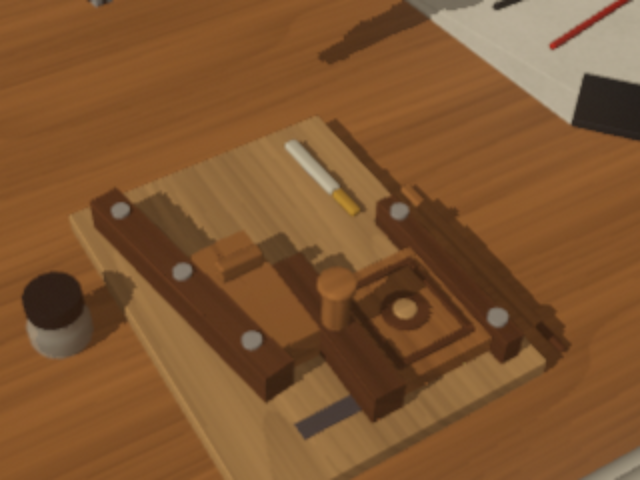

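The picture shows the wedge filling the gap between rail and bar, thumb plate at (235,255), and the plaque at (405,310) square (2.1°, the board being at about 1.95°) against the fence. The burnisher, jar and pen are where they were.

```bash
python3 -c "
from workcell import ticket
print(ticket.hand_in())"
```

```text
the job is handed in; nothing more can be done
None
```

I handed the job in at about 23 s: the bar holds the plaque square and snug against the fence, the wedge is jammed behind the bar with a 20 N push along the ramp, and the burnisher, ink jar and reed pen are where they were; the hand-in returned no verdict.

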